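# Press a filter cartridge's end plug home in a trigger bar clamp

## Task

The end plug of the filter cartridge lying in the bench clamp still stands out: squeeze the clamp's orange trigger towards its grip, stroke after stroke, to walk the jaw onto the plug and press it fully home, firmly for a moment but without crushing it. Then hold the red release tab down until the jaw has run all the way back and let go. Work the jaw only by trigger and tab, keep your fingers off jaw and cartridge, and do not disturb the beaker, dropper bottle and jar standing round it.

Things in the scene. Friction and masses are not known exactly. Their poses are not given: they have to be found in the camera images.
- clamp: Blue bar clamp fixed to the table. Origin: on the table under the trigger's pivot; own z up, +y from far jaw to grip. In its frame (mm): grey base plate 90 x 325 x 10; anvil plate 44 wide, y -62..-52, top z 102; housing 36 wide, y -50..84, top z 69; fixed upright grip 22 wide, y 22..37, top z 154; two cradle rods y -138..-60, top z 65; bar along x = 0, z 43..58
- trigger (a joint): Orange trigger lever (rad): 0 at rest, leaning 0.20 rad towards the anvil; 0.28 fully squeezed towards the grip (clamp +y). Pivot at clamp (0, 0, 30) mm, axis along x; lever 18 mm wide, 10 thick, top at z 153 mm. A spring returns it. It pulls the jaw 0.05 m per rad (14 mm a stroke, less up to 4 mm lost motion); a ratchet of 4 mm teeth holds the jaw as the trigger returns
- trigger_front (a point): Point on the trigger's front face (away from the grip), 100 mm along the lever from its pivot, 127 mm high at rest: push here along clamp +y; it travels 28 mm. Force needed here = about half of the pad's force on the plug plus 5 to 6 N for springs and ratchet
- pad: Orange round pressure pad, 26 mm diameter, on the jaw plate, facing the plug; sprung, gives 1 mm per 8 N, up to 6.5 mm. Pressing the plug with less than 14 N does not seat it; more than 30 N crushes it. Origin as the jaw's while not compressed
- pad_face (a point): Centre of the pad's face towards the plug, height 80 mm
- cartridge: White filter cartridge with blue rings, loose, lying along the clamp's y on the two rods: barrel 36 mm diameter, 46 mm long. Origin at the barrel's centre, 80 mm above the table; own +y towards the anvil. It stands some mm off the anvil face and is pushed against it by the jaw
- plug (a joint): How far the green end plug is pushed in (m): 0 fully out, 0.008 fully home (its head then sits on the barrel). It is a friction fit and slides under about 8 N, and stays where it is left
- plug_face (a point): Centre of the plug's outer face (head 28 mm diameter, 5 mm thick), facing the pad
- tab (a joint): How far the red release tab is down (m): 0 up, 0.009 fully down. Sprung, 3 N at the top to 7 N at the bottom, some N more under load. It clicks down 3 mm by itself as the jaw advances. Pressed more than 7.5 mm with the trigger let go, it frees the jaw, which runs back in about a second; let go earlier, the ratchet catches again
- tab_top (a point): Centre of the release tab's ribbed top, 36 x 34 mm, height 78 mm when up; press straight down here
- beaker: Small glass beaker, 53 mm diameter, 64 mm high, bystander; origin under its centre
- dropper: Brown dropper bottle, 37 mm diameter, 102 mm high, bystander; origin under its centre
- jar: White porcelain jar with lid, 63 mm diameter, 86 mm high, bystander; origin under its centre
- jaw: Steel bar with an upright blue jaw plate (34 x 12 mm, top z 102 mm) at its far end, carrying the pad; slides along clamp y towards the anvil. Origin at the clamp's origin when fully back, so its offset from there along clamp +y is the jaw's travel (0 to 0.055 m). A weak spring (3 to 4 N) pulls it back when the ratchet is released
Things that resemble listed ones, but are neither listed nor needed, are in the scene too. Leave any purple or yellow look-alike of the cartridge alone.

How it is judged (in metres and radians):
On the way:
1. the plug is fully home (within 1.5 mm) and the pad presses it with at least 14 N for 0.3 s (value of joint plug above 0.0065 m and contact force between pad and cartridge above 14 N), for 0.3 s.
At the end, for the whole second after the job is handed in: plug within 1.5 mm of fully home, jaw back within 4 mm of its rear stop, trigger and tab let go and sprung back, cartridge still lying at rest along the rods (value of joint plug above 0.0065 m and y of jaw in the frame of clamp below 0.004 m and value of joint trigger below 0.03 rad and value of joint tab below 0.004 m and z of cartridge in the frame of clamp between 0.077 and 0.083 m and angle between the y axis of cartridge and the y axis of clamp, either way round below 0.1 rad and linear speed of cartridge below 0.02 m/s); the robot touches nothing.
It fails at once if the plug is crushed: pad presses the cartridge with more than 30 N (contact force between pad and cartridge above 30 N).
It fails at once if the fingers or arm push the cartridge (over 2 N) (contact force between any of the fingers, the arm and cartridge above 2 N).
It fails at once if the fingers or arm push the jaw (over 3 N) (contact force between any of the fingers, the arm and jaw above 3 N).
It fails at once if a bystander is moved by more than 2 cm (distance of any of beaker, dropper, jar from where it was at the start of the episode above 0.02 m).
It also fails if it takes over 72 s, if anything falls off the work surface, if the arm or the gripper's body presses on something with over 40 N, if the wrist force passes 120 N, or if a joint passes its speed limit or range.

## Robot

A 6-joint arm with a two-finger parallel gripper is mounted at the origin on a cart in front of the work surface, level with it; the furniture and walls round the work are solid. World frame = base frame: x ahead of the robot, y to its left, z up, the work surface at z = 0. Lengths are in m, angles in degrees, forces in N, time in s.
With the tool pointing down it reaches from about 0.375 to 0.9 m from the base axis. Payload 3.1 kg.
Tool frame: the origin (TCP) lies at the very end of the fingers, on their centre line; the grasp point (between the pads) lies 19 mm behind it (bot.hold_point_z is the z of the grasp point in the tool frame, in m); z points along the fingers, y is the direction in which the jaws open and shut (so a half turn about z gives the same grasp; the last joint's range is limited). The gripper opens to 87 mm and grips with 3 to 60 N. Pads are 19 mm wide; open, the fingers measure 117 mm over their backs; the gripper's body (75 mm by 190 mm) begins 51 mm behind the grasp point.
Start: joints at [64.773, 30.224, 82.088, -0, 67.689, -10.227], TCP at [0.162, 0.604, 0.223] pointing down, gripper open.
Joint ranges: [-176.69, 176.69], [-43.24, 126.21], [12.49, 139.97], [-82, 262], [0, 151.66], [-163.58, 163.58]. Speed limits (degrees/s): [159.86, 159.86, 180, 180, 180, 180].

## Interface

Orientations are given as a 3x3 rotation matrix whose columns are the frame's x, y, z axes.
In Python, from rig import bot gives the robot as it stands.
- The arm moves only by the tool servo_tool, never from a script. Its argument "increments" is a list of rows, each a list of 3 entries, a list of its own where there are three numbers: the closure, from 0 (fully open) to 1 (shut), then the shift along the tool's x, y, z in mm, then the turn about the tool's z in degrees. In form: [[claw, [x, y, z], turn], ...]. A call has 1 to 5 rows; each row shifts and turns the commanded pose from where the row before left it, along the tool's axes as they then stand; what a row does not reach is not made up. A row lasts 1/8 s, in which the tool goes at most 62.5 mm and 10.7 degrees, less where a joint would pass 70% of its speed; a pose out of reach is approached as far as the arm can. A call with a gripper value outside its range is refused whole. The fingers move at their own pace and stop on an object; the grip force is fixed at half the most. Time passes only in rows, so rows that do not move let the fingers close. It gives the time, the measured TCP pose, the force and the opening at its end, in the units of the state.
- bot.read_state(): the state, without advancing time (a new reading comes with each control period).
- bot.capture(name): name is "side" or "top" or "wrist"; returns (picture, depth): 420x560x3 uint8, blue, green, red; 420x560 float32, m along the optical axis (not along the pixel's ray), 0 where there is no reading.
- bot.camera_info(name): a dict with "K" (3x3 intrinsics, pixels), "distortion" ([k1, k2, p1, p2, k3] as OpenCV has them; the pictures are not rectified), "R" (3x3) and "t" (3): a world point X has camera coordinates R X + t; the wrist camera has in their place "mount" (4x4, takes a point from camera to tool coordinates, whose origin is the TCP and whose axes are the flange's). Camera axes: x right, y down, z forward; pixel columns grow to the right and rows downward; lengths in m; the calibration is good to about 2 mm. A picture is of the moment at which its call begins: read the wrist's pose just before it. camera_info takes no time and is no camera call.
- bot.hand_in(): hands the job in, once; it reports no verdict.
Trained networks look in the newest picture that a camera, given by its name, has taken for a name from the list of things; names that differ only in an ending like _2 or _b are one class to them, and where a whole thing is asked for, a point or a joint stands for the part that bears it (a point fixed in the world has none). Each returns a list of dicts, best first, with "p" (0 to 1); they miss things now and then, are a little off and sometimes report something else, mostly with a low value. They report only what shows in the picture. A call takes as long as a camera call. They do not tell look-alikes from the thing itself.
- bot.find_in(camera, thing): "bbox" ([left, top, right, bottom] in pixels, round what is visible of it).
- bot.trace(camera, thing): "region" (420x560 bool, what is visible of it) and "bbox" ([left, top, right, bottom] in pixels, round what is visible of it).
The state is a dict: "time_s": time; "joint_positions": joint angles; "qvel": joint speeds; "tau": joint torques, N m; "position": TCP position; "tcp_rot": TCP orientation; "force": force on the tool from outside, world axes, zero at the start; "moment": the same for the moment, N m; "opening": opening from 0.0 (shut) to 1.0 (fully open).
Only numpy, scipy, OpenCV 4.12 (cv2) and the standard library are available. Lean on these libraries where they do the work, as an engineer would, in place of code of your own. Each camera call takes 0.05 s, during which the arm holds its last target.

## Working session

There is one attempt and no reset: what is moved stays moved. The work goes in short steps, Python scripts to look and compute and a tool call to move; the robot and the scene stay as the last step left them, time stands still between calls to the robot, and variables do not carry over. Pictures are saved under pics/ and viewed, and the job is handed in when it is done.

Besides the shell and the picture viewer there is one more tool, called after "Call:" as name(argument=value, ...) on one line, values as JSON. servo_tool: Moves the arm, as the interface text tells. Its arguments: {"type":"object","properties":{"increments":{"type":"array","items":{"type":"array"}}},"required":["increments"]}

```bash
mkdir -p pics; ls
python3 - <<'E'
from rig import bot
import cv2,json
s=bot.read_state();print({k:s[k] for k in("time_s","position","tcp_rot","force","opening")})
for c in("side","top","wrist"):
    p,d=bot.capture(c);cv2.imwrite(f"pics/{c}0.png",p)
    i=bot.camera_info(c);print(c,i)
E
```

```text
pics
{'time_s': 0.0, 'position': array([0.16142235, 0.60305512, 0.2215866 ]), 'tcp_rot': array([[-9.65921984e-01,  2.58831733e-01, -9.24481872e-04],
       [ 2.58833090e-01,  9.65920112e-01, -1.94129746e-03],
       [ 3.90506248e-04, -2.11442839e-03, -9.99997688e-01]]), 'force': array([-2.72927852e-01, -7.58196037e-01, -6.61272303e-04]), 'opening': 1.000268547710184}
side {'K': array([[381.60387139,   0.        , 275.17721511],
       [  0.        , 381.60387139, 199.81562777],
       [  0.        ,   0.        ,   1.        ]]), 'distortion': array([-0.00806502,  0.        ,  0.        ,  0.        ,  0.        ]), 'R': array([[ 0.86519775, -0.50140487,  0.00509962],
       [-0.32223041, -0.56375845, -0.7604893 ],
       [ 0.38418799,  0.65633038, -0.64933044]]), 't': array([-0.54374631,  0.24051232,  0.7339336 ])}
top {'K': array([[462.64229565,   0.        , 279.08100256],
       [  0.        , 462.64229565, 204.0429612 ],
       [  0.        ,   0.        ,   1.        ]]), 'distortion': array([-0.1175821,  0.       ,  0.       ,  0.       ,  0.       ]), 'R': array([[-0.07790322, -0.99695667,  0.0029126 ],
       [-0.97292856,  0.0753874 , -0.21846457],
       [ 0.21758013, -0.01985284, -0.97584054]]), 't': array([-0.0166608 ,  0.60611807,  1.10189281])}
wrist {'K': array([[353.13879495,   0.        , 278.9191026 ],
       [  0.        , 353.13879495, 206.85276931],
       [  0.        ,   0.        ,   1.        ]]), 'distortion': array([-0.07446882,  0.        ,  0.        ,  0.        ,  0.        ]), 'mount': array([[-8.53705655e-04, -9.69012529e-01, -2.47010102e-01,
         6.71158665e-02],
       [ 9.99999518e-01, -7.07220429e-04, -6.81752630e-04,
         1.05098670e-03],
       [ 4.85936250e-04, -2.47010565e-01,  9.69012665e-01,
        -1.63390527e-01],
       [ 0.00000000e+00,  0.00000000e+00,  0.00000000e+00,
         1.00000000e+00]])}
```

View pics/side0.png

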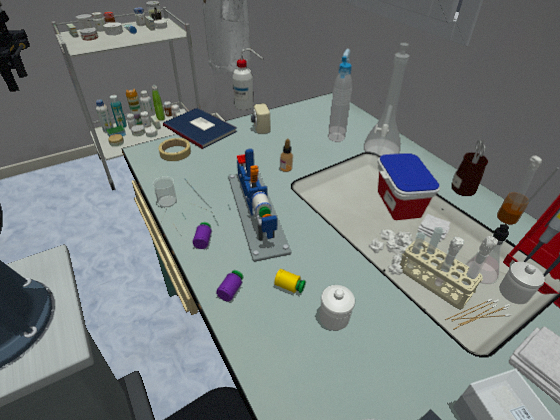

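View pics/top0.png

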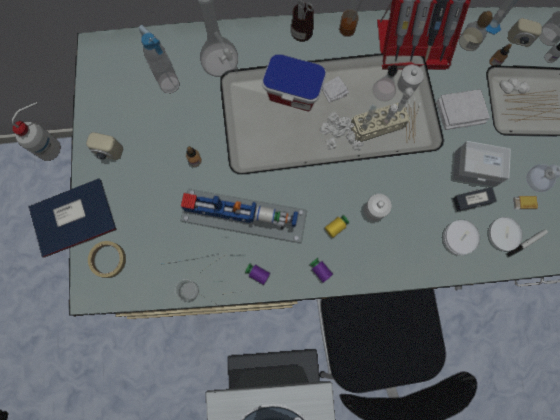

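View pics/wrist0.png

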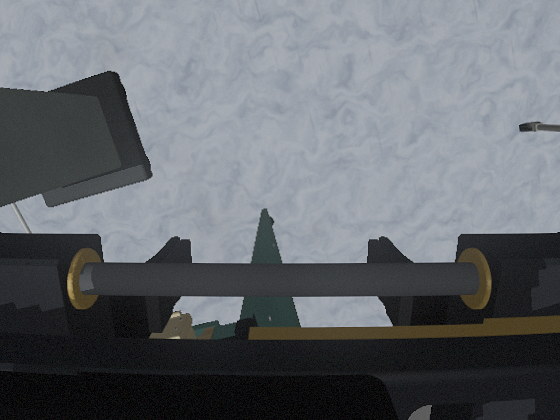

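```bash
cat > h.py <<'E'
from rig import bot
import numpy as np,cv2
def unproj(c,u,v,z,st=None):
    i=bot.camera_info(c);K=i["K"];D=i["distortion"]
    p=cv2.undistortPoints(np.c_[u,v].astype(float).reshape(-1,1,2),K,D).reshape(-1,2)
    X=np.c_[p*np.ravel(z)[:,None],np.ravel(z)]
    if "R" in i: return (X-i["t"])@i["R"]
    M=i["mount"];X=X@M[:3,:3].T+M[:3,3]
    return X@np.array(st["tcp_rot"]).T+st["position"]
def proj(c,X,st=None):
    i=bot.camera_info(c);X=np.atleast_2d(X)
    if "R" in i: Y=X@i["R"].T+i["t"]
    else:
        M=i["mount"];Y=((X-st["position"])@np.array(st["tcp_rot"])-M[:3,3])@M[:3,:3]
    return cv2.projectPoints(Y,np.zeros(3),np.zeros(3),i["K"],i["distortion"])[0].reshape(-1,2)
E
python3 - <<'E'
from h import *
for c in("side","top"):
    p,d=bot.capture(c)
    x=(215,140,315,265) if c=="side" else (170,180,320,250)
    cv2.imwrite(f"pics/{c}z.png",cv2.resize(p[x[1]:x[3],x[0]:x[2]],None,fx=5 if c=="top" else 4.8,fy=5 if c=="top" else 4.8,interpolation=cv2.INTER_CUBIC))
    for t in("clamp","trigger","pad","cartridge","plug","tab","jaw","beaker","dropper","jar"):
        r=bot.trace(c,t)[:2]
        for q in r:
            m=q["region"]&(d>0);v,u=np.nonzero(m)
            if len(u)==0: continue
            X=unproj(c,u,v,d[m])
            print(c,t,round(q["p"],2),np.int32(q["bbox"]),len(u),np.median(X,0).round(3),X.min(0).round(3),X.max(0).round(3))
            if t=="clamp" and q is r[0]: np.save(f"{c}_clamp.npy",X)
E
```

```text
side clamp 0.69 [230 150 289 260] 3043 [ 0.571 -0.004  0.014] [ 0.508 -0.135 -0.   ] [0.687 0.291 0.158]
side clamp 0.69 [235 156 249 164] 60 [0.616 0.164 0.08 ] [0.606 0.149 0.003] [0.651 0.27  0.083]
side trigger 0.69 [248 163 260 187] 136 [0.593 0.04  0.117] [0.582 0.031 0.001] [0.688 0.204 0.143]
side trigger 0.66 [234 152 248 165] 78 [0.617 0.165 0.08 ] [0.596 0.093 0.001] [0.675 0.292 0.133]
side cartridge 0.89 [191 221 213 248] 365 [ 0.431 -0.007  0.032] [ 0.407 -0.027  0.003] [0.461 0.034 0.04 ]
side cartridge 0.84 [275 267 304 293] 482 [ 0.536 -0.215  0.031] [ 0.512 -0.242  0.007] [ 0.568 -0.181  0.04 ]
side plug 0.5 [231 272 243 280] 41 [ 0.455 -0.145  0.03 ] [ 0.45  -0.151  0.019] [ 0.462 -0.135  0.035]
side plug 0.43 [296 278 302 291] 60 [ 0.552 -0.234  0.028] [ 0.545 -0.242  0.016] [ 0.563 -0.225  0.035]
side tab 0.64 [234 153 244 164] 64 [0.616 0.165 0.08 ] [0.606 0.149 0.001] [0.675 0.291 0.083]
side tab 0.46 [320 282 354 326] 1244 [ 0.568 -0.327  0.068] [ 0.548 -0.348 -0.001] [ 0.629 -0.286  0.088]
side jaw 0.71 [258 212 276 238] 314 [ 0.556 -0.101  0.086] [ 0.539 -0.
[... 956 characters left out ...]
41]
top plug 0.62 [313 253 320 267] 41 [ 0.454 -0.142  0.029] [ 0.444 -0.153  0.02 ] [ 0.464 -0.133  0.035]
top plug 0.6 [243 264 251 274] 45 [0.451 0.025 0.028] [0.442 0.017 0.002] [0.462 0.036 0.033]
top tab 0.7 [177 195 195 210] 214 [0.626 0.162 0.077] [0.606 0.143 0.004] [0.661 0.183 0.085]
top jaw 0.72 [191 205 299 227] 346 [ 0.583 -0.065  0.059] [ 0.541 -0.112  0.005] [0.625 0.153 0.107]
top beaker 0.66 [175 280 200 300] 405 [0.408 0.19  0.013] [ 0.382  0.158 -0.005] [0.433 0.216 0.068]
top dropper 0.59 [186 146 199 168] 236 [0.749 0.151 0.053] [0.738 0.137 0.   ] [0.797 0.171 0.105]
top jar 0.84 [365 194 390 218] 524 [ 0.575 -0.311  0.069] [ 0.552 -0.348  0.003] [ 0.608 -0.285  0.09 ]
```

View pics/sidez.png

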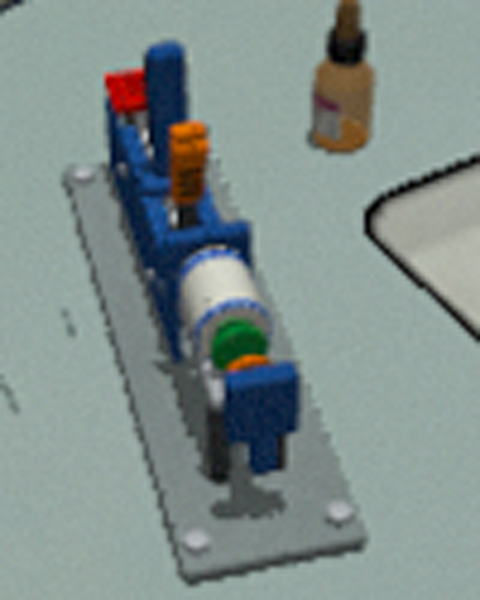

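View pics/topz.png

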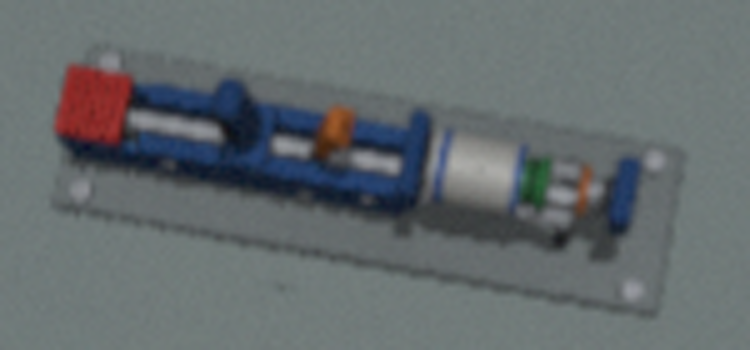

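Run:
```python
from h import *
P={}
for c in("side","top"):
    X=np.load(f"{c}_clamp.npy")
    if c=="side": A=X
    # axis estimate from points with z>0.05
    # housing top z 0.060-0.075 ; base plate 
    b=X[(X[:,2]>.006)&(X[:,2]<.014)]
    r=cv2.minAreaRect(b[:,:2].astype(np.float32)*1000);print(c,"base",r)
    g=X[(X[:,2]>.148)&(X[:,2]<.165)];print("grip",len(g),g.mean(0),cv2.minAreaRect(g[:,:2].astype(np.float32)*1000) if len(g)>3 else 0)
    h=X[(X[:,2]>.063)&(X[:,2]<.074)];print("housing",len(h),cv2.minAreaRect(h[:,:2].astype(np.float32)*1000))
    a=X[(X[:,2]>.099)&(X[:,2]<.106)];print("z102",len(a));print(a.round(3)[::max(1,len(a)//15)])
```

```text
side base ((590.3433837890625, 30.137054443359375), (320.7017822265625, 89.37395477294922), 75.07170104980469)
grip 35 [0.60419067 0.08367916 0.15341503] ((604.4984130859375, 84.00579071044922), (9.808646202087402, 16.91995620727539), 60.39899826049805)
housing 223 ((590.5908203125, 38.722412109375), (294.5899963378906, 39.19845199584961), 74.74066925048828)
z102 169
[[ 0.596  0.091  0.104]
 [ 0.594  0.043  0.105]
 [ 0.596  0.042  0.099]
 [ 0.58   0.007  0.105]
 [ 0.565  0.014  0.103]
 [ 0.587 -0.001  0.104]
 [ 0.571  0.005  0.104]
 [ 0.595 -0.004  0.1  ]
 [ 0.581 -0.001  0.101]
 [ 0.573 -0.098  0.103]
 [ 0.543 -0.089  0.104]
 [ 0.565 -0.1    0.102]
 [ 0.553 -0.099  0.104]
 [ 0.544 -0.098  0.105]
 [ 0.566 -0.106  0.101]
 [ 0.56  -0.104  0.099]]
top base ((592.6113891601562, 32.01963806152344), (326.8067626953125, 90.4688720703125), 74.91006469726562)
grip 43 [0.60585659 0.08584114 0.1525815 ] ((605.7587890625, 86.22833251953125), (12.109025955200195, 18.877758026123047), 83.96051025390625)
housing 423 ((592.9030151367188, 39.75682067871094), (294.6039733886719, 38.81315612792969), 74.23291778564453)
z102 122
[[ 0.605 -0.002  0.1  ]
 [ 0.601 -0.002  0.1  ]
 [ 0.595 -0.001  0.102]
 [ 0.596  0.087  0.106]
 [ 0.588 -0.001  0.101]
 [ 0.58   0.004  0.105]
 [ 0.578  0.005  0.104]
 [ 0.575  0.007  0.104]
 [ 0.573  0.007  0.102]
 [ 0.571  0.008  0.1  ]
 [ 0.568  0.01   0.102]
 [ 0.566  0.01   0.101]
 [ 0.564  0.011  0.102]
 [ 0.553 -0.096  0.101]
 [ 0.548 -0.091  0.102]
 [ 0.544 -0.093  0.1  ]]
```

Call:
servo_tool(increments=[[1,[0,0,0],10],[1,[0,0,0],10],[1,[0,0,0],10],[1,[0,0,0],10],[1,[0,0,0],10]])

```text
time_s: 1.88
position: [0.1618, 0.6037, 0.2226]
tcp_rot: [[-0.417, 0.909, 0.0], [0.909, 0.417, 0.0], [0.0, 0.0, -1.0]]
force: [-0.8, 0.1, -0.3]
opening: 0.518
```

Call:
servo_tool(increments=[[1,[0,0,0],10],[1,[0,0,0],10],[1,[0,0,0],10],[1,[0,0,0],10],[1,[0,0,0],0]])

```text
time_s: 2.5
position: [0.1617, 0.6037, 0.2225]
tcp_rot: [[0.257, 0.966, -0.0], [0.966, -0.257, -0.0], [-0.0, -0.0, -1.0]]
force: [1.3, -0.2, -0.3]
opening: 0.02
```

Run:
```python
from h import *
s=bot.read_state();print(s)
```

```text
{'time_s': 2.5, 'joint_positions': array([6.47725048e+01, 3.02248983e+01, 8.20859962e+01, 1.31727087e-03,
       6.76900168e+01, 7.96553257e+01]), 'qvel': array([ 0.04261988, -0.08707861,  0.10238921,  0.04174913,  0.0185109 ,
       -2.70389317]), 'tau': array([-2.96374701e-02, -4.41158831e+01, -1.78280801e+01,  4.31348698e-02,
       -7.33495667e-02,  2.96929982e-01]), 'position': array([0.16172446, 0.60370245, 0.22254293]), 'tcp_rot': array([[ 2.56851465e-01,  9.66450891e-01, -2.60197105e-05],
       [ 9.66450891e-01, -2.56851465e-01, -5.32199833e-06],
       [-1.18266508e-05, -2.37798093e-05, -1.00000000e+00]]), 'force': array([ 1.34330081, -0.19314368, -0.33454087]), 'moment': array([-0.10759094,  0.11838354, -0.04385361]), 'opening': 0.01995000501180619}
```

Call:
servo_tool(increments=[[1,[-30,38,0],0],[1,[-30,38,0],0],[1,[-30,38,0],0],[1,[-30,38,0],0],[1,[-30,38,0],0]])

```text
time_s: 3.12
position: [0.3074, 0.4085, 0.2228]
tcp_rot: [[0.255, 0.967, 0.001], [0.967, -0.255, 0.0], [0.001, 0.001, -1.0]]
force: [0.6, 0.6, -0.0]
opening: 0.008
```

Call:
servo_tool(increments=[[1,[-30,38,0],0],[1,[-30,38,0],0],[1,[-30,38,0],0],[1,[-30,38,0],0],[1,[-30,38,0],0]])

```text
time_s: 3.75
position: [0.4521, 0.2143, 0.2228]
tcp_rot: [[0.256, 0.967, 0.001], [0.967, -0.256, 0.0], [0.0, 0.001, -1.0]]
force: [0.5, 0.6, -0.1]
opening: 0.004
```

Call:
servo_tool(increments=[[1,[-30,38,0],0],[1,[-30,38,0],0],[1,[-30,38,0],0],[1,[-30,38,0],0],[1,[0,0,0],0]])

```text
time_s: 4.38
position: [0.5696, 0.0572, 0.2227]
tcp_rot: [[0.26, 0.966, 0.003], [0.966, -0.26, -0.001], [-0.0, 0.003, -1.0]]
force: [-1.2, -0.6, -0.4]
opening: 0.007
```

```bash
cat >> h.py <<'E'
O=np.array([.598,.057,0]);A=np.radians(75)
RC=np.array([[np.sin(A),np.cos(A),0],[-np.cos(A),np.sin(A),0],[0,0,1]])
def toc(X): return (np.atleast_2d(X)-O)@RC
def tow(X): return np.atleast_2d(X)@RC.T+O
E
python3 - <<'E'
from h import *
s=bot.read_state();print(s["position"],toc(s["position"])*1000,s["joint_positions"],s["force"])
for c in("side","top","wrist"):
    p,d=bot.capture(c);
    if c!="wrist":
        x=(200,120,320,265) if c=="side" else (170,180,320,250); f=4
        p=cv2.resize(p[x[1]:x[3],x[0]:x[2]],None,fx=f,fy=f,interpolation=cv2.INTER_CUBIC)
    cv2.imwrite(f"pics/{c}1.png",p)
    np.save(f"{c}1d.npy",d)
E
```

```text
[0.56958454 0.05724605 0.22265337] [[-27.51091471  -7.11679438 222.65336876]] [-5.42279516e+00  2.60943363e+01  8.98846643e+01 -3.80093135e-02
  6.38609478e+01  9.67053366e+00] [-1.1511141  -0.63318949 -0.43704625]
```

View pics.

View pics/side1.png

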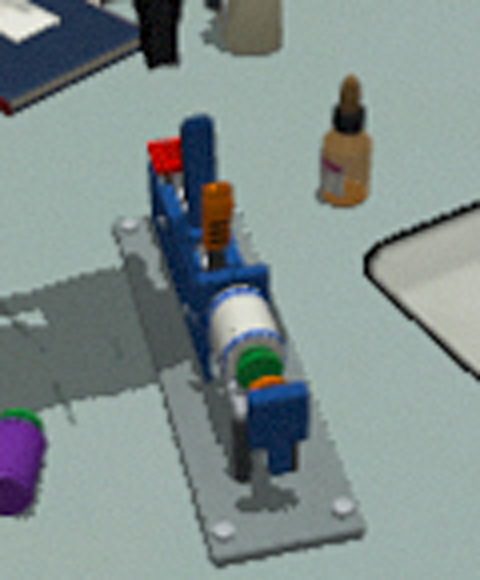

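View pics/wrist1.png

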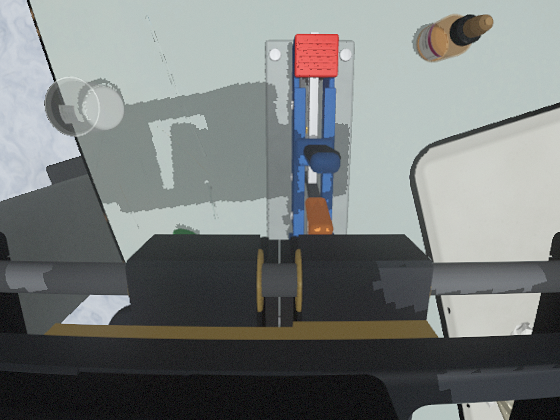

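View pics/top1.png

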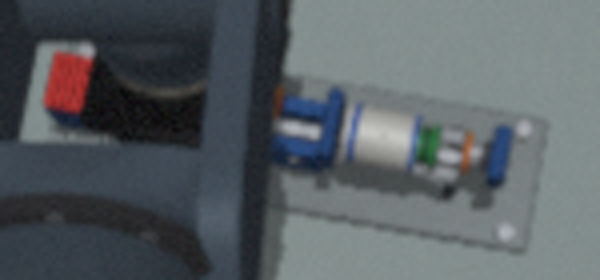

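Run:
```python
from h import *
s=bot.read_state()
p,d=bot.capture("wrist")
H=cv2.cvtColor(p,cv2.COLOR_BGR2HSV);b,g,r=[p[...,i].astype(int) for i in range(3)]
v,u=np.mgrid[:420,:560]
z=np.where(d>0,d,np.nan)
X=unproj("wrist",u.ravel(),v.ravel(),np.nan_to_num(d).ravel(),s).reshape(420,560,3)
C=toc(X.reshape(-1,3)).reshape(420,560,3)*1000
roi=(v<235)&(d>0)&(u>255)&(u<365)
def rep(n,m):
    c=C[m];print(n,m.sum(),np.percentile(c,2,0).round(1),np.median(c,0).round(1),np.percentile(c,98,0).round(1))
rep("red",roi&(r>120)&(g<60)&(b<60)&(C[...,2]>70))
rep("orange",roi&(r>120)&(g>60)&(b<70)&(C[...,2]>80))
rep("griptop",roi&(b>r+30)&(C[...,2]>149))
rep("housing",roi&(b>r+30)&(C[...,2]>62)&(C[...,2]<73)&(C[...,1]>-50))
m=roi&(C[...,2]>5)&(C[...,2]<14)&(abs(C[...,0])<70)
rep("base",m);print(cv2.minAreaRect(C[m][:,:2].astype(np.float32)))
m=roi&(b>r+30)&(C[...,2]>62)&(C[...,2]<73);print(cv2.minAreaRect(C[m][:,:2].astype(np.float32)))
```

```text
red 93 [-18.3  96.3  77. ] [ -8.  111.9  78.4] [ 14.5 129.4  79.9]
orange 759 [ -9.1 -18.6  93.5] [ -1.4  -9.9 125.5] [  7.1  -2.9 141.6]
griptop 539 [-10.5  27.3 150.5] [ -1.3  34.3 154.2] [  7.9  39.8 156.4]
housing 2382 [-18.7 -39.   67.4] [-10.5  45.7  70.1] [16.8 87.2 71.8]
base 8262 [-44.7 -58.8   9.1] [-22.8  46.3  11.1] [ 43.  135.3  12.8]
((-0.6319351196289062, 37.37342834472656), (204.1398468017578, 90.66481018066406), 89.84051513671875)
((-0.7250041961669922, 25.625675201416016), (144.0269317626953, 38.51891326904297), 88.84764099121094)
```

Call:
servo_tool(increments=[[1,[-20,14,0],0],[1,[-19,13,0],0],[1,[0,0,30],0],[1,[0,0,30],0],[1,[0,0,27],0]])

```text
time_s: 5.2
position: [0.5826, 0.0157, 0.1348]
tcp_rot: [[0.258, 0.966, -0.0], [0.966, -0.258, 0.0], [0.0, -0.0, -1.0]]
force: [-0.5, 0.5, 0.1]
opening: 0.006
```

```bash
cat > st.py <<'E'
from h import *
import sys
def st():
    s=bot.read_state();f=RC.T@s["force"]
    print("t",s["time_s"],"clampTCP",(toc(s["position"])[0]*1000).round(1),"F",f.round(2))
def pic(n):
    o=[]
    for c,x in(("side",(200,120,320,265)),("top",(170,180,320,250))):
        p,d=bot.capture(c);f=3.3
        q=cv2.resize(p[x[1]:x[3],x[0]:x[2]],None,fx=f,fy=f,interpolation=cv2.INTER_CUBIC)
        if c=="top": q=cv2.copyMakeBorder(q,0,max(0,o[0].shape[0]-q.shape[0]),0,0,cv2.BORDER_CONSTANT)[:o[0].shape[0]]
        o.append(q)
    q=np.hstack(o);q=q[:600]
    s=min(1,800/q.shape[1]);cv2.imwrite(f"pics/{n}.png",cv2.resize(q,None,fx=s,fy=s))
st()
if len(sys.argv)>1: pic(sys.argv[1])
E
python3 st.py a1
```

```text
t 5.2 clampTCP [ -4.1 -43.9 134.8] F [-0.59  0.35  0.08]
```

View pics/a1.png

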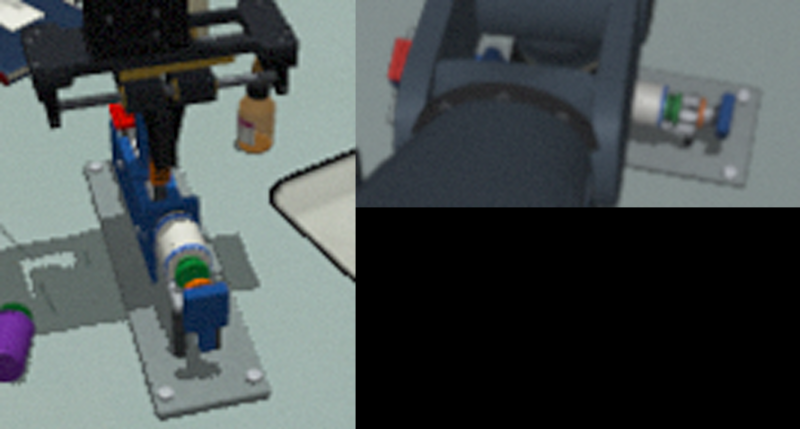

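Call:
servo_tool(increments=[[1,[2,3,0],0],[1,[3,0,0],0],[1,[3,0,0],0]])

```text
time_s: 5.68
position: [0.5887, 0.0228, 0.1367]
tcp_rot: [[0.259, 0.966, 0.002], [0.966, -0.259, -0.0], [0.0, 0.002, -1.0]]
force: [0.0, 0.1, 0.2]
opening: 0.006
```

```bash
cat > meas.py <<'E'
from h import *
def meas():
    out={}
    v,u=np.mgrid[:420,:560]
    for cam in ("top","side"):
        p,d=bot.capture(cam)
        C=toc(unproj(cam,u.ravel(),v.ravel(),d.ravel())).reshape(420,560,3)*1000
        b,g,r=[p[...,i].astype(int) for i in range(3)]
        roi=(d>0)&(abs(C[...,0])<25)&(C[...,1]<-50)&(C[...,1]>-185)&(C[...,2]>60)&(C[...,2]<108)
        for n,m in(("green",(g>r+25)&(g>b+25)),("orange",(r>g+40)&(r>b+60)),("blueplate",(b>r+30)&(C[...,1]<-100)&(C[...,2]>85)&(C[...,2]<108)),("white",(r>110)&(abs(r-b)<40))):
            c=C[roi&m]
            if len(c)>4: print(cam,n,len(c),"y",np.percentile(c[:,1],[3,50,97]).round(1),"z",np.percentile(c[:,2],[5,95]).round(0))
if __name__=="__main__":
    meas()
E
python3 st.py; python3 meas.py
```

```text
t 5.675 clampTCP [-1.000e-01 -3.550e+01  1.367e+02] F [0.01 0.15 0.25]
top green 30 y [-120.6 -116.4 -111.7] z [86. 94.]
top orange 7 y [-140.8 -140.2 -139.4] z [91. 92.]
top blueplate 82 y [-164.6 -158.1 -105.7] z [ 90. 105.]
top white 215 y [-143.8  -94.4  -75.2] z [62. 99.]
side green 87 y [-122.4 -120.  -108.5] z [78. 95.]
side orange 18 y [-142.6 -140.4 -128.4] z [87. 96.]
side blueplate 181 y [-166.3 -162.7 -103.5] z [ 87. 105.]
side white 184 y [-130.6  -93.8  -72.2] z [ 66. 100.]
```

Call:
servo_tool(increments=[[1,[4,0,0],0],[1,[4,0,0],0],[1,[4,0,0],0],[1,[0,0,0],0]])

```text
time_s: 6.28
position: [0.591, 0.033, 0.1362]
tcp_rot: [[0.258, 0.966, 0.0], [0.966, -0.258, -0.003], [-0.003, 0.001, -1.0]]
force: [-1.9, -4.5, 4.4]
opening: 0.005
```

```bash
python3 st.py; python3 meas.py
```

```text
t 6.275 clampTCP [ -0.5 -25.  136.2] F [-0.63 -4.87  4.42]
top green 32 y [-120.6 -116.4 -111.3] z [87. 95.]
top orange 8 y [-137.9 -137.1 -135. ] z [64. 94.]
top blueplate 82 y [-161.8 -155.2 -105.7] z [ 90. 104.]
top white 245 y [-140.1  -90.9  -64.6] z [ 63. 100.]
side green 77 y [-122.1 -119.8 -108.9] z [80. 95.]
side orange 17 y [-139.5 -137.2 -121.7] z [81. 95.]
side blueplate 184 y [-163.4 -160.1 -104.4] z [ 87. 104.]
side white 182 y [-128.4  -91.4  -72. ] z [ 66. 101.]
```

Call:
servo_tool(increments=[[1,[4,0,0],0],[1,[4,0,0],0],[1,[4,0,0],0],[1,[4,0,0],0],[1,[0,0,0],0]])

```text
time_s: 7.0
position: [0.5953, 0.0486, 0.1362]
tcp_rot: [[0.258, 0.966, 0.0], [0.966, -0.258, -0.002], [-0.002, 0.001, -1.0]]
force: [-1.0, -5.4, 3.5]
opening: 0.007
```

```bash
python3 st.py a2; python3 meas.py
```

```text
t 7.0 clampTCP [ -0.4  -8.8 136.2] F [ 0.38 -5.44  3.46]
top green 32 y [-121.2 -116.8 -111.3] z [87. 95.]
top orange 9 y [-130.7 -129.8 -127.9] z [75. 95.]
top blueplate 82 y [-154.4 -147.8 -105.9] z [ 90. 104.]
top white 235 y [-134.3  -90.5  -65.1] z [65. 99.]
side green 53 y [-122.  -119.4 -108.6] z [85. 96.]
side orange 17 y [-131.5 -129.5 -119.6] z [84. 95.]
side blueplate 186 y [-156.  -152.6 -104.1] z [ 87. 105.]
side white 174 y [-123.3  -90.3  -72.1] z [ 66. 101.]
```

View pics/a2.png

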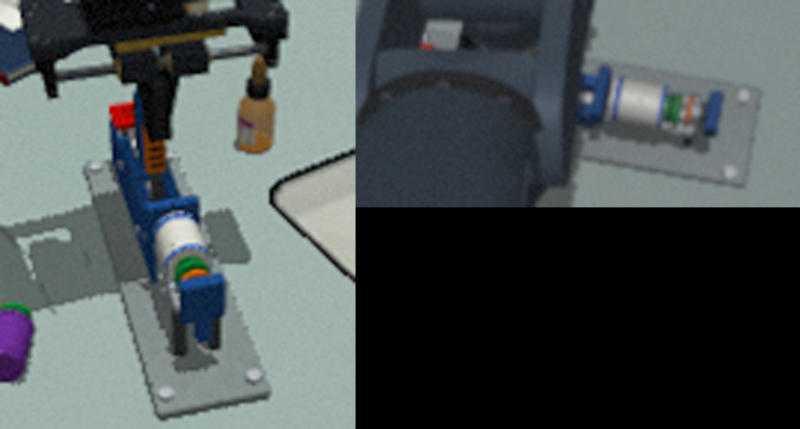

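Call:
servo_tool(increments=[[1,[3,0,0],0],[1,[3,0,0],0],[1,[0,0,0],0]])

```text
time_s: 7.58
position: [0.5966, 0.0535, 0.1361]
tcp_rot: [[0.258, 0.966, -0.0], [0.966, -0.258, -0.004], [-0.004, 0.001, -1.0]]
force: [-1.9, -8.0, 4.2]
opening: 0.01
```

```bash
python3 st.py; python3 meas.py|grep -v white
```

```text
t 7.575 clampTCP [ -0.4  -3.7 136.1] F [ 0.25 -8.18  4.16]
top green 32 y [-121.  -116.9 -111.3] z [87. 95.]
top orange 8 y [-128.7 -127.7 -126.8] z [87. 93.]
top blueplate 82 y [-152.4 -145.8 -105.9] z [ 89. 105.]
side green 43 y [-122.2 -119.  -108.3] z [84. 96.]
side orange 17 y [-129.4 -128.2 -122. ] z [90. 96.]
side blueplate 188 y [-154.  -151.  -103.7] z [ 87. 105.]
```

Call:
servo_tool(increments=[[1,[-12,0,0],0],[1,[-12,0,0],0],[1,[-11,0,0],0],[1,[0,0,0],0]])

```text
time_s: 8.18
position: [0.5872, 0.0212, 0.1353]
tcp_rot: [[0.261, 0.965, -0.001], [0.965, -0.261, 0.001], [0.001, -0.001, -1.0]]
force: [-0.2, 0.0, -0.6]
opening: 0.005
```

```bash
python3 st.py; python3 meas.py|grep -v white
```

```text
t 8.175 clampTCP [ -1.1 -37.4 135.3] F [-0.2  -0.05 -0.57]
top green 31 y [-120.6 -116.6 -111.3] z [87. 95.]
top orange 9 y [-131.  -130.  -127.9] z [73. 96.]
top blueplate 82 y [-154.8 -148.2 -105.9] z [ 91. 105.]
side green 53 y [-122.  -119.7 -108.5] z [83. 96.]
side orange 17 y [-131.6 -129.7 -124.5] z [90. 96.]
side blueplate 185 y [-156.4 -152.9 -104.5] z [ 87. 104.]
```

Call:
servo_tool(increments=[[1,[6,0,0],0],[1,[6,0,0],0],[1,[6,0,0],0],[1,[4,0,0],0],[1,[0,0,0],0]])

```text
time_s: 8.9
position: [0.5935, 0.0422, 0.1363]
tcp_rot: [[0.257, 0.966, 0.0], [0.966, -0.257, -0.003], [-0.003, 0.001, -1.0]]
force: [-2.2, -6.3, 4.2]
opening: 0.004
```

```bash
python3 st.py; python3 meas.py|grep -v white
```

```text
t 8.9 clampTCP [ -0.5 -15.5 136.3] F [-0.5  -6.64  4.16]
top green 26 y [-118.8 -115.4 -111.2] z [86. 95.]
top orange 8 y [-124.3 -123.1 -122.5] z [89. 95.]
top blueplate 80 y [-147.9 -141.2 -105.3] z [ 91. 105.]
side green 28 y [-120.2 -116.9 -108.5] z [86. 96.]
side orange 14 y [-125.1 -123.1 -121.1] z [91. 95.]
side blueplate 180 y [-149.7 -146.4 -103.6] z [ 86. 104.]
```

Call:
servo_tool(increments=[[1,[3,0,0],0],[1,[3,0,0],0],[1,[3,0,0],0],[1,[0,0,0],0]])

```text
time_s: 9.5
position: [0.5956, 0.0503, 0.1365]
tcp_rot: [[0.257, 0.967, -0.0], [0.967, -0.257, -0.004], [-0.004, 0.001, -1.0]]
force: [-2.7, -7.0, 6.6]
opening: 0.004
```

```bash
python3 st.py; python3 meas.py
```

```text
t 9.5 clampTCP [ -0.5  -7.1 136.5] F [-0.8  -7.44  6.59]
top green 25 y [-116.1 -112.7 -108.2] z [87. 95.]
top orange 7 y [-121.  -120.1 -119.2] z [88. 95.]
top blueplate 82 y [-144.6 -138.1 -102.4] z [ 91. 104.]
top white 227 y [-126.6  -85.4  -60.9] z [66. 99.]
side green 28 y [-117.5 -113.4 -104.4] z [90. 96.]
side orange 12 y [-130.9 -120.6 -118.4] z [ 92. 100.]
side blueplate 170 y [-145.9 -142.9 -101.5] z [ 87. 105.]
side white 171 y [-111.8  -86.   -66.5] z [ 66. 100.]
```

Call:
servo_tool(increments=[[1,[2,0,0],0],[1,[2,0,0],0],[1,[1,0,0],0],[1,[0,0,0],0]])

```text
time_s: 10.1
position: [0.5966, 0.0537, 0.1365]
tcp_rot: [[0.256, 0.967, -0.001], [0.967, -0.256, -0.006], [-0.006, 0.001, -1.0]]
force: [-4.2, -10.1, 6.2]
opening: 0.005
```

```bash
python3 st.py; python3 meas.py
```

```text
t 10.1 clampTCP [ -0.6  -3.5 136.5] F [ -1.4  -10.86   6.21]
top green 24 y [-115.6 -112.4 -108.3] z [87. 94.]
top orange 7 y [-120.5 -120.  -118.7] z [88. 93.]
top blueplate 84 y [-143.5 -136.6 -102.1] z [ 90. 104.]
top white 225 y [-125.9  -85.7  -61. ] z [ 66. 100.]
side green 27 y [-117.9 -113.  -105.1] z [87. 96.]
side orange 11 y [-133.6 -120.3 -117.5] z [ 92. 104.]
side blueplate 168 y [-145.1 -142.  -101.6] z [ 87. 105.]
side white 168 y [-110.6  -86.1  -67.8] z [ 66. 100.]
```

Call:
servo_tool(increments=[[1,[-12,0,0],0],[1,[-12,0,0],0],[1,[-11,0,0],0],[1,[0,0,0],0]])

```text
time_s: 10.7
position: [0.5876, 0.0225, 0.1353]
tcp_rot: [[0.26, 0.966, -0.0], [0.966, -0.26, 0.001], [0.001, -0.001, -1.0]]
force: [-0.1, 0.6, -0.1]
opening: 0.008
```

```bash
python3 st.py; python3 meas.py|grep -v white
```

```text
t 10.7 clampTCP [ -1.1 -36.  135.3] F [-0.28  0.57 -0.13]
top green 24 y [-115.4 -112.3 -108.2] z [86. 94.]
top orange 8 y [-121.  -120.  -118.6] z [88. 95.]
top blueplate 83 y [-145.  -138.3 -102.3] z [ 93. 105.]
side green 28 y [-116.7 -114.2 -104.2] z [86. 97.]
side orange 13 y [-122.4 -119.5 -117.8] z [91. 95.]
side blueplate 171 y [-146.1 -143.2 -101.8] z [ 87. 105.]
```

Call:
servo_tool(increments=[[1,[6,0,0],0],[1,[6,0,0],0],[1,[4,0,0],0],[1,[0,0,0],0]])

```text
time_s: 11.3
position: [0.5917, 0.0361, 0.1367]
tcp_rot: [[0.256, 0.967, -0.001], [0.967, -0.256, -0.005], [-0.005, 0.001, -1.0]]
force: [-3.1, -10.6, 7.1]
opening: 0.007
```

```bash
python3 st.py; python3 meas.py|grep -v white
```

```text
t 11.3 clampTCP [ -0.6 -21.8 136.7] F [ -0.29 -11.07   7.06]
top green 19 y [-113.7 -111.5 -108.8] z [87. 95.]
top orange 8 y [-118.6 -117.6 -116.8] z [88. 94.]
top blueplate 82 y [-141.7 -135.  -102.1] z [ 91. 105.]
side green 16 y [-115.7 -112.  -105.3] z [85. 96.]
side orange 10 y [-120.  -118.5 -115.6] z [92. 96.]
side blueplate 170 y [-143.  -140.1 -100.7] z [ 88. 105.]
```

Call:
servo_tool(increments=[[1,[3,0,0],0],[1,[3,0,0],0],[1,[0,0,0],0]])

```text
time_s: 11.78
position: [0.5934, 0.0418, 0.1368]
tcp_rot: [[0.257, 0.967, -0.0], [0.967, -0.257, -0.005], [-0.005, 0.001, -1.0]]
force: [-4.2, -10.3, 8.2]
opening: 0.006
```

```bash
python3 st.py; python3 meas.py|grep -v white
```

```text
t 11.775 clampTCP [ -0.5 -15.9 136.8] F [ -1.35 -11.03   8.17]
top green 15 y [-110.9 -109.3 -107.2] z [82. 96.]
top orange 8 y [-116.  -115.1 -114.4] z [87. 94.]
top blueplate 82 y [-139.1 -132.6 -102.1] z [ 92. 104.]
side green 21 y [-112.9 -109.7 -106.4] z [86. 96.]
side orange 11 y [-126.1 -115.  -113. ] z [ 92. 100.]
side blueplate 163 y [-140.1 -137.7 -101.8] z [ 87. 105.]
```

Call:
servo_tool(increments=[[1,[2,0,0],0],[1,[2,0,0],0],[1,[0,0,0],0]])

```text
time_s: 12.25
position: [0.5944, 0.0455, 0.1369]
tcp_rot: [[0.257, 0.967, -0.001], [0.967, -0.257, -0.005], [-0.005, 0.001, -1.0]]
force: [-3.8, -10.1, 7.3]
opening: 0.003
```

```bash
python3 st.py; python3 meas.py|grep -v white
```

```text
t 12.25 clampTCP [ -0.5 -12.  136.9] F [ -1.09 -10.77   7.31]
top green 10 y [-109.3 -108.1 -107. ] z [87. 94.]
top orange 6 y [-114.6 -113.5 -112.5] z [90. 96.]
top blueplate 80 y [-137.4 -131.  -102.3] z [ 92. 105.]
side green 19 y [-111.1 -108.8 -104. ] z [88. 96.]
side orange 12 y [-123.4 -113.5 -111.5] z [91. 99.]
side blueplate 160 y [-138.6 -135.8 -102.1] z [ 87. 105.]
```

Call:
servo_tool(increments=[[1,[2,0,0],0],[1,[1,0,0],0],[1,[0,0,0],0]])

```text
time_s: 12.72
position: [0.5951, 0.048, 0.1369]
tcp_rot: [[0.256, 0.967, -0.001], [0.967, -0.256, -0.006], [-0.006, 0.001, -1.0]]
force: [-4.0, -11.0, 7.4]
opening: 0.002
```

```bash
python3 st.py; python3 meas.py|grep -v white
```

```text
t 12.725 clampTCP [ -0.5  -9.5 136.9] F [ -1.05 -11.67   7.41]
top green 7 y [-108.6 -107.9 -107.2] z [91. 96.]
top orange 7 y [-113.8 -112.8 -111.9] z [89. 94.]
top blueplate 80 y [-136.5 -129.5 -102.4] z [ 91. 104.]
side green 22 y [-110.2 -107.5 -105.2] z [88. 96.]
side orange 10 y [-121.7 -113.5 -110.4] z [ 92. 100.]
side blueplate 157 y [-137.6 -134.8 -101.9] z [ 88. 105.]
```

Call:
servo_tool(increments=[[1,[1,0,0],0],[1,[1,0,0],0],[1,[0,0,0],0]])

```text
time_s: 13.2
position: [0.5955, 0.0495, 0.1369]
tcp_rot: [[0.256, 0.967, -0.001], [0.967, -0.256, -0.007], [-0.007, 0.001, -1.0]]
force: [-4.0, -12.6, 8.0]
opening: 0.002
```

```bash
python3 st.py; python3 meas.py|grep -v white
```

```text
t 13.2 clampTCP [ -0.5  -7.9 136.9] F [ -0.56 -13.23   8.04]
top green 7 y [-108.5 -107.8 -107.3] z [88. 97.]
top orange 8 y [-113.8 -112.8 -111.9] z [88. 94.]
top blueplate 81 y [-136.1 -129.1 -102.4] z [ 91. 104.]
side green 21 y [-110.1 -107.4 -104. ] z [87. 96.]
side orange 10 y [-121.8 -112.2 -110.3] z [92. 99.]
side blueplate 162 y [-137.7 -134.6 -101.3] z [ 86. 105.]
```

Call:
servo_tool(increments=[[1,[1,0,0],0],[1,[1,0,0],0],[1,[0,0,0],0]])

```text
time_s: 13.68
position: [0.5959, 0.0509, 0.137]
tcp_rot: [[0.256, 0.967, -0.001], [0.967, -0.256, -0.008], [-0.008, 0.001, -1.0]]
force: [-5.2, -13.4, 8.1]
opening: 0.008
```

```bash
python3 st.py; python3 meas.py|grep -v white
```

```text
t 13.675 clampTCP [ -0.5  -6.5 137. ] F [ -1.58 -14.27   8.07]
top green 6 y [-108.5 -107.8 -107. ] z [88. 93.]
top orange 8 y [-113.8 -112.7 -111.9] z [88. 94.]
top blueplate 81 y [-135.4 -128.7 -102.2] z [ 93. 105.]
side green 21 y [-110.3 -106.7 -102.9] z [89. 96.]
side orange 10 y [-122.6 -111.6 -109.7] z [ 91. 100.]
side blueplate 164 y [-137.2 -134.4 -102.1] z [ 86. 104.]
```

Call:
servo_tool(increments=[[1,[1,0,0],0],[1,[1,0,0],0],[1,[0,0,0],0],[1,[0,0,0],0],[1,[0,0,0],0]])

```text
time_s: 14.4
position: [0.5963, 0.0527, 0.1369]
tcp_rot: [[0.256, 0.967, -0.002], [0.967, -0.256, -0.008], [-0.008, 0.0, -1.0]]
force: [-5.6, -12.4, 9.1]
opening: 0.006
```

```bash
python3 st.py; python3 meas.py|grep -v white
```

```text
t 14.4 clampTCP [ -0.5  -4.6 136.9] F [ -2.18 -13.43   9.07]
top green 7 y [-108.5 -107.8 -107.1] z [85. 94.]
top orange 8 y [-113.7 -112.7 -112. ] z [85. 95.]
top blueplate 81 y [-135.  -128.1 -102.1] z [ 93. 104.]
side green 19 y [-110.  -107.4 -103.1] z [89. 96.]
side orange 7 y [-122.1 -113.2 -110.1] z [ 92. 101.]
side blueplate 163 y [-136.5 -133.2 -101.9] z [ 87. 104.]
```

```bash
python3 - <<'E'
from h import *
import subprocess
F=[];P=[]
v,u=np.mgrid[:420,:560]
R=[]
for k in range(8):
    p,d=bot.capture("top")
    s=bot.read_state();F.append(RC.T@s["force"]);P.append(toc(s["position"])[0]*1000)
    C=toc(unproj("top",u.ravel(),v.ravel(),d.ravel())).reshape(420,560,3)*1000
    b,g,r=[p[...,i].astype(int) for i in range(3)]
    roi=(d>0)&(abs(C[...,0])<25)&(C[...,1]<-100)&(C[...,2]>60)&(C[...,2]<108)
    a=C[roi&(b>r+30)&(C[...,1]<-115)&(C[...,2]>85)][:,1]; o=C[roi&(r>g+40)&(r>b+60)][:,1]
    R.append([np.median(a),a.min(),np.median(o)])
print(np.mean(F,0),np.std(F,0),np.mean(P,0),np.mean(R,0),np.std(R,0))
E
python3 st.py a3
```

```text
[ -1.34907056 -13.99767082   8.60582745] [0.57315844 0.4772752  0.4961676 ] [ -0.48629488  -4.60652202 136.92685115] [-129.99804499 -135.56956265 -112.69804062] [0.09003384 0.03605393 0.05809316]
t 14.9 clampTCP [ -0.5  -4.6 136.9] F [ -1.64 -13.87   7.77]
```

View pics/a3.png

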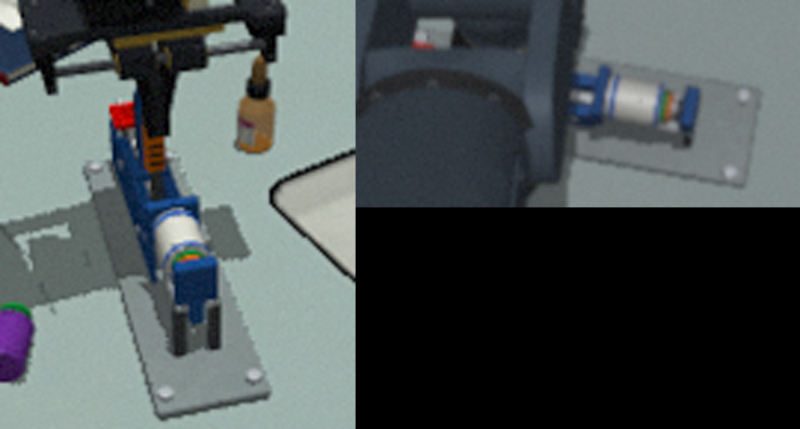

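Call:
servo_tool(increments=[[1,[1,0,0],0],[1,[0,0,0],0],[1,[0,0,0],0],[1,[0,0,0],0],[1,[0,0,0],0]])

```text
time_s: 15.62
position: [0.5965, 0.0533, 0.1369]
tcp_rot: [[0.256, 0.967, -0.002], [0.967, -0.256, -0.008], [-0.009, 0.0, -1.0]]
force: [-5.7, -13.6, 8.2]
opening: 0.005
```

```bash
cat > avg.py <<'E'
from h import *
F=[];P=[];R=[]
v,u=np.mgrid[:420,:560]
for k in range(6):
    p,d=bot.capture("top")
    s=bot.read_state();F.append(RC.T@s["force"]);P.append(toc(s["position"])[0]*1000)
    C=toc(unproj("top",u.ravel(),v.ravel(),d.ravel())).reshape(420,560,3)*1000
    b,g,r=[p[...,i].astype(int) for i in range(3)]
    roi=(d>0)&(abs(C[...,0])<25)&(C[...,1]<-100)&(C[...,2]>60)&(C[...,2]<108)
    a=C[roi&(b>r+30)&(C[...,1]<-115)&(C[...,2]>85)][:,1]; o=C[roi&(r>g+40)&(r>b+60)][:,1]
    R.append([np.median(a),a.min(),np.median(o)])
print(s["time_s"],np.mean(F,0),np.mean(P,0),np.mean(R,0))
E
python3 avg.py
```

```text
15.925 [ -1.29228751 -14.55569224   8.51281364] [ -0.50634585  -3.97636854 136.9010624 ] [-129.82742266 -135.51119529 -112.71454757]
```

Call:
servo_tool(increments=[[1,[-12,0,0],0],[1,[-12,0,0],0],[1,[-12,0,0],0],[1,[-4,0,-20],0],[1,[0,0,-28],0]])

```text
time_s: 16.55
position: [0.5859, 0.019, 0.1829]
tcp_rot: [[0.26, 0.966, -0.003], [0.966, -0.26, 0.002], [0.001, -0.003, -1.0]]
force: [0.0, 0.0, 0.6]
opening: 0.005
```

Call:
servo_tool(increments=[[1,[30,0,0],0],[1,[35,0,0],0],[1,[35,0,0],0],[1,[35,0,0],0],[1,[18,0,0],0]])

```text
time_s: 17.18
position: [0.6263, 0.1687, 0.1832]
tcp_rot: [[0.257, 0.966, -0.0], [0.966, -0.257, 0.001], [0.001, -0.001, -1.0]]
force: [-0.1, -0.1, -0.3]
opening: 0.007
```

```bash
python3 st.py b1; python3 meas.py|grep -v white;python3 - <<'E'
from h import *
s=bot.read_state();p,d=bot.capture("wrist");cv2.imwrite("pics/b1w.png",p)
m=bot.trace("wrist","tab")
for q in m[:2]:
    k=q["region"]&(d>0);v,u=np.nonzero(k);C=toc(unproj("wrist",u,v,d[k],s))*1000
    print(q["p"],np.int32(q["bbox"]),np.median(C,0),np.percentile(C,[3,97],axis=0))
E
```

```text
t 17.175 clampTCP [ -1.5 115.2 183.2] F [-0.04 -0.08 -0.29]
top green 8 y [-108.4 -107.6 -106.7] z [89. 95.]
top orange 8 y [-113.8 -112.7 -112. ] z [88. 96.]
top blueplate 81 y [-135.7 -128.9 -102. ] z [ 92. 104.]
side green 21 y [-109.9 -107.2 -104.1] z [89. 96.]
side orange 10 y [-122.9 -111.1 -108.5] z [ 92. 100.]
side blueplate 161 y [-137.1 -134.1 -101.8] z [ 86. 105.]
0.88 [256 182 306 232] [ -1.24579623 114.34725112  79.31628874] [[-17.69629119  97.46965613  76.26333554]
 [ 15.76924747 130.18537719  80.90908719]]
```

View pics/b1.png

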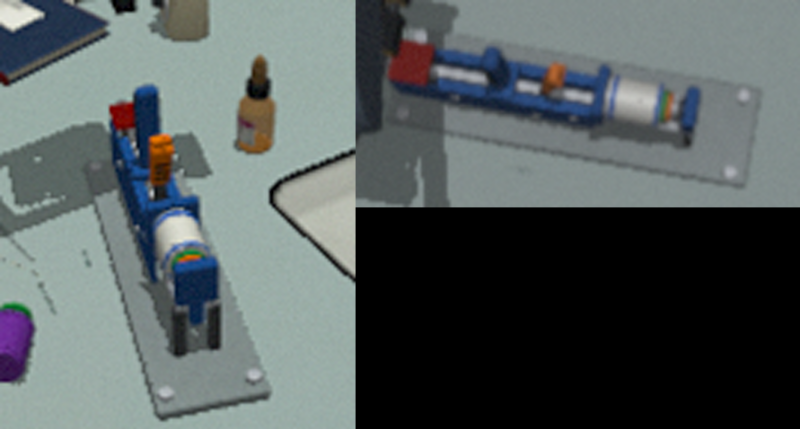

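View pics/b1w.png

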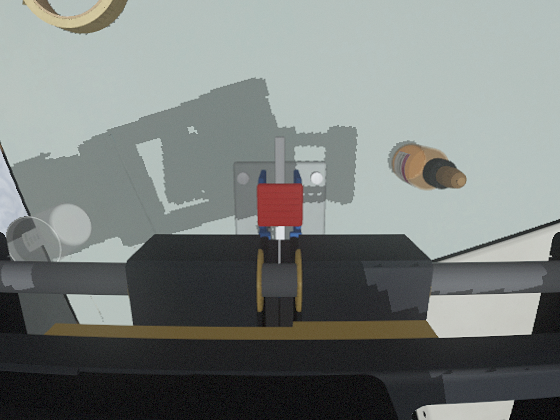

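Call:
servo_tool(increments=[[1,[0,0,35],0],[1,[0,0,35],0],[1,[0,0,25],0],[1,[0,0,5],0],[1,[0,0,4],0]])

```text
time_s: 18.1
position: [0.6271, 0.1658, 0.0801]
tcp_rot: [[0.26, 0.966, 0.001], [0.966, -0.26, 0.0], [0.0, 0.001, -1.0]]
force: [0.4, -0.6, 0.9]
opening: 0.006
```

```bash
python3 st.py; python3 meas.py|grep blue
```

```text
t 18.1 clampTCP [-1.000e-01  1.127e+02  8.010e+01] F [ 0.51 -0.46  0.93]
top blueplate 80 y [-135.7 -128.8 -102.4] z [ 91. 104.]
side blueplate 163 y [-136.6 -134.  -100.6] z [ 87. 104.]
```

Call:
servo_tool(increments=[[1,[0,0,3],0],[1,[0,0,3],0],[1,[0,0,3],0],[1,[0,0,1],0],[1,[0,0,0],0]])

```text
time_s: 18.82
position: [0.6277, 0.1667, 0.0709]
tcp_rot: [[0.259, 0.966, 0.003], [0.966, -0.259, 0.0], [0.001, 0.003, -1.0]]
force: [0.2, -0.3, 5.8]
opening: 0.004
```

```bash
python3 st.py; python3 meas.py|grep blue
```

```text
t 18.825 clampTCP [  0.3 113.7  70.9] F [ 0.27 -0.25  5.81]
top blueplate 81 y [-162.2 -155.8 -102.2] z [ 91. 105.]
side blueplate 170 y [-171.  -168.4 -101.6] z [ 87. 104.]
```

Call:
servo_tool(increments=[[1,[0,0,1],0],[1,[0,0,0],0],[1,[0,0,0],0],[1,[0,0,0],0],[1,[0,0,0],0]])

```text
time_s: 19.55
position: [0.6277, 0.1667, 0.0701]
tcp_rot: [[0.259, 0.966, 0.003], [0.966, -0.259, 0.0], [0.001, 0.003, -1.0]]
force: [-0.1, -0.9, 6.6]
opening: 0.006
```

Call:
servo_tool(increments=[[1,[0,0,0],0],[1,[0,0,0],0],[1,[0,0,0],0],[1,[0,0,0],0],[1,[0,0,0],0]])

```text
time_s: 20.18
position: [0.6277, 0.1668, 0.07]
tcp_rot: [[0.259, 0.966, 0.003], [0.966, -0.259, 0.0], [0.001, 0.003, -1.0]]
force: [-0.8, -0.3, 6.2]
opening: 0.009
```

```bash
python3 st.py c1; python3 meas.py
```

```text
t 20.175 clampTCP [  0.3 113.7  70. ] F [-0.71 -0.54  6.16]
top green 8 y [-109.5 -108.1 -107.4] z [90. 96.]
top orange 6 y [-150.4 -149.9 -149. ] z [88. 95.]
top blueplate 81 y [-174.4 -168.  -102. ] z [ 91. 105.]
top white 273 y [-152.2  -90.7  -61.5] z [62. 99.]
side green 92 y [-111.2 -109.  -105.1] z [72. 95.]
side orange 17 y [-151.4 -149.7 -147.7] z [90. 95.]
side blueplate 173 y [-176.1 -173.4 -101. ] z [ 87. 105.]
side white 202 y [-131.1  -89.2  -67.2] z [ 65. 100.]
```

View pics/c1.png

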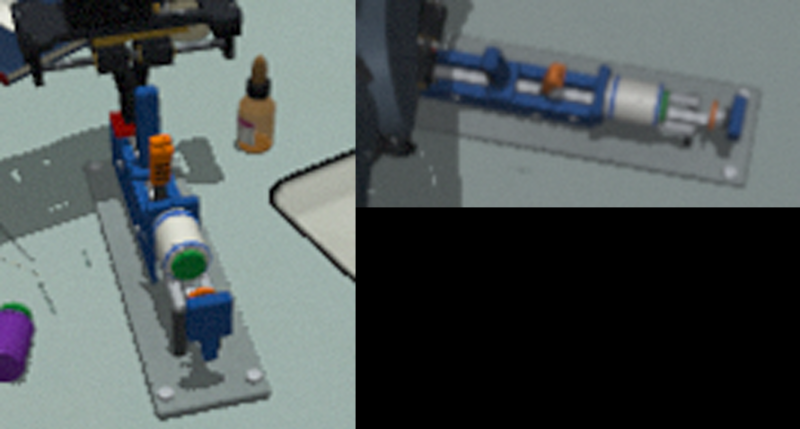

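Call:
servo_tool(increments=[[1,[0,0,0],0],[1,[0,0,0],0],[1,[0,0,0],0],[1,[0,0,0],0],[1,[0,0,0],0]])

```text
time_s: 21.0
position: [0.6277, 0.1667, 0.07]
tcp_rot: [[0.259, 0.966, 0.003], [0.966, -0.259, 0.0], [0.001, 0.003, -1.0]]
force: [0.1, 0.3, 6.5]
opening: 0.006
```

```bash
python3 st.py; python3 meas.py|grep blue
```

```text
t 21.0 clampTCP [  0.3 113.7  70. ] F [-0.    0.32  6.49]
top blueplate 77 y [-174.2 -167.8 -102.3] z [ 91. 105.]
side blueplate 171 y [-176.2 -173.2 -101.6] z [ 87. 104.]
```

Call:
servo_tool(increments=[[1,[0,0,-10],0],[1,[0,0,-20],0],[1,[0,0,-40],0],[1,[0,0,-40],0],[1,[0,0,0],0]])

```text
time_s: 21.72
position: [0.6286, 0.1669, 0.1833]
tcp_rot: [[0.259, 0.966, 0.008], [0.966, -0.259, 0.001], [0.003, 0.007, -1.0]]
force: [-0.7, -0.9, 0.1]
opening: 0.008
```

```bash
python3 st.py; python3 meas.py;python3 - <<'E'
from h import *
p,d=bot.capture("side");cv2.imwrite("pics/d1.png",cv2.resize(p[120:265,200:330],None,fx=4,fy=4,interpolation=cv2.INTER_CUBIC))
s=bot.read_state();p,d=bot.capture("wrist")
for q in bot.trace("wrist","tab")[:1]:
    k=q["region"]&(d>0);v,u=np.nonzero(k);C=toc(unproj("wrist",u,v,d[k],s))*1000
    print(q["p"],np.median(C,0))
for c in("top","side"):
  p,d=bot.capture(c)
  for t in("beaker","dropper","jar"):
    for q in bot.trace(c,t)[:1]:
        k=q["region"]&(d>0);v,u=np.nonzero(k);print(c,t,np.median(unproj(c,u,v,d[k]),0).round(3))
E
```

```text
t 21.725 clampTCP [  1.1 114.1 183.3] F [-0.42 -1.03  0.05]
top green 10 y [-109.7 -108.1 -107.2] z [90. 96.]
top orange 6 y [-150.4 -149.9 -149. ] z [90. 93.]
top blueplate 80 y [-174.2 -167.6 -102.2] z [ 92. 105.]
top white 281 y [-152.4  -91.1  -61.5] z [62. 99.]
side green 91 y [-111.4 -109.1 -105.5] z [73. 96.]
side orange 17 y [-151.2 -150.2 -148.2] z [91. 96.]
side blueplate 172 y [-175.6 -173.2 -101.4] z [ 87. 104.]
side white 200 y [-130.5  -90.3  -68.2] z [ 65. 100.]
0.74 [ -1.40860132 114.31977419  79.29535305]
top beaker [0.409 0.191 0.012]
top jar [ 0.576 -0.311  0.069]
side beaker [0.403 0.169 0.046]
side dropper [0.751 0.147 0.046]
side jar [ 0.569 -0.327  0.068]
```

View pics/d1.png

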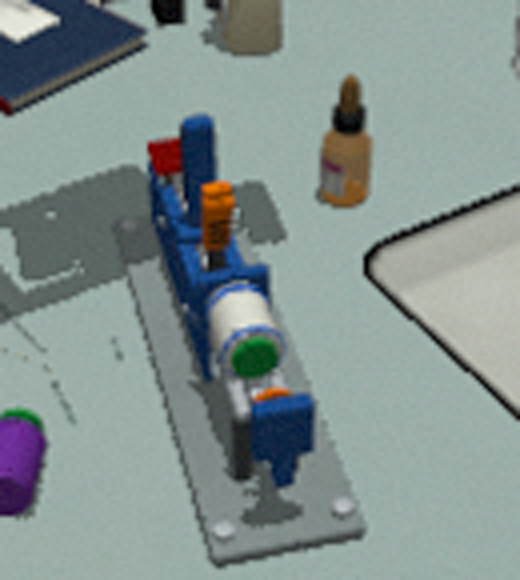

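```bash
python3 -c "
from rig import bot
print(bot.hand_in(),bot.read_state()['time_s'])"
```

```text
the job is handed in; nothing more can be done
the job is handed in; nothing more can be done
```

The plug looks fully home and the jaw is fully back. I handed the job in at about 22 s on the robot's clock, and no verdict was reported.

**Squeezing:** It took three trigger strokes with the closed fingers. The jaw walked onto the plug, slid the cartridge against the anvil and pressed the plug in. I then held the squeeze for more than a second.

**Pad force:** I estimate about 20 N on the plug during that hold. It comes from a steady 14.5 N at the fingers and about 2.4 mm of pad compression in the top camera. A cautious reading of how the force rose after the plug seated gives about 15–16 N, and all of these fall between 14 N and 30 N. The pad force could not be read directly.

**Release:** I pressed the red tab about 8–9 mm and held it for about 2 s, until the jaw stopped moving. It came to rest about 10 mm behind where it stood at the start, so it had not begun at its rear stop. Then I lifted clear.

**Last checks:**
- **Plug:** its face is at about -110 mm in the clamp frame, against the -109 mm expected when fully home.
- **Jaw:** at rest, with the same position in two looks about 0.8 s apart.
- **Tab and trigger:** the tab is back up at its starting height, and the trigger has sprung back.
- **Cartridge:** lying straight on the rods.
- **Bystanders:** the beaker, jar and dropper are within 1–2 mm of where they started. In the last top view the dropper was not detected, so its position comes from the side camera only.
- **Robot:** clear of everything, with near-zero force on the tool.

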